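Swing out the drain hook and hang the dip basket on it

TASK

The washed casting has to drain: swing the folding hook on the green bracket fully out, so that it stands square off the bracket over the white pail lid, then hang the wire dip basket by its handle on the hook, behind the upturned end, so that it hangs still over the middle of the lid. Keep the basket upright with the casting in it, and leave the lid, the brush, the syringe and the pink cup where they are.

Things in the scene. Friction and masses are not known exactly. Their poses are not given: they have to be found in the camera images.
- hook_bracket: green bent-steel bracket, fixed to the bench: an upright plate 90 mm wide (y), 5 mm thick, 225 mm tall, with a foot 46 mm deep before it. Origin on the bench under the middle of the plate; x square to the plate, to its back, so its front looks to -x; y along the plate; z up.
- hook_pin (a point): middle of the upright hinge pin, on the bracket at x -25, y -28, z 192 mm of its frame; axes as the bracket's. The steel lugs about it reach from z 176 to 208 mm.
- hook (a joint): angle of the folding hook about its upright pin: 0 = folded flat along the plate's front (points to the bracket's +y), 1.571 = fully out, square off the plate (points to its -x), at its stop. Starts nearly folded. Stiff friction hinge (0.2 N m), stays where left. Folded, its last 47 mm stand free past the plate's edge, nothing behind them.
- hook_seat (a point): on the top face of the hook's steel bar (8 mm thick, 16 mm tall, z 184 to 200 mm above the bench), 88 mm from the pin: where the handle should hang. Its y axis points along the hook to the end, z up, x across the hook (to its back, the bracket's side, when folded); it turns with the hook.
- hook_end (a point): middle of the hook's outermost face, 120 mm from the pin, 192 mm above the bench; axes as hook_seat. The last 12 mm of the hook are an orange upturned end, 9.5 mm thick, from z 182 to 218 mm.
- basket: round wire dip basket, 72 mm wide, rim 55 mm high, 0.2 kg, with a rigid steel strap handle. Origin at the centre of its underside, z up; bottom 3 mm thick. The handle is an arch in the basket's y-z plane: strap 12 mm wide (x), 3.5 mm thick, two straight legs from z 72 to 125 mm, 59.5 mm over their outsides (y), then a half circle on top, 154 mm high; opening 52 mm wide.
- handle_top (a point): middle of the underside of the handle's top, 150.5 mm above the basket's underside: this rests on the hook when hung. Axes as the basket's.
- handle_grip (a point): point midway between the handle's two legs, 112 mm above the basket's underside: a good height to pinch the legs from above, with the fingers closing along the basket's y over 59.5 mm. Axes as the basket's.
- casting: cast knob, 55 mm wide and 44 mm tall, 0.05 kg, standing loose in the basket. Origin at the centre of its underside.
- pail_lid: round white pail lid lying on the bench before the bracket to catch the drips, 112 mm across and 12 mm tall, loose. Origin at the centre of its underside, z up. Its centre lies within about 15 mm of the point below hook_seat when the hook is fully out. To be left there.
- brush: chip brush, 203 x 53 x 14 mm, lying at the front right; origin at the middle of its underside. To be left alone.
- stir_syringe: dosing syringe, 128 x 36 x 24 mm, lying at the front left before the clamp jig; origin at the middle of its underside. To be left alone.
- pink_cup: cup with pink resin, 66 mm wide, 80 mm tall, standing to the right behind the basket; origin at the centre of its underside. To be left alone.
Not all that is in view belongs to the job. Leave any purple look-alike of the basket alone.

How it is judged:
At the end, for the whole second after the job is handed in: Hook out 1.4 rad or more; basket hanging almost still (under 0.1 m/s) from its handle on the hook's bar (handle top within 15 mm across, 10 mm in height, 28 to 110 mm from the pin), within 0.2 rad of upright, casting in it; lid flat, its centre within 30 mm of the basket's from above (value of joint hook above 1.4 rad and y of handle_top in the frame of hook_seat between -0.06 and 0.022 m and x of handle_top in the frame of hook_seat between -0.015 and 0.015 m and z of handle_top in the frame of hook_seat between -0.008 and 0.01 m and angle between basket's own z axis and vertical below 0.2 rad and linear speed of basket below 0.1 m/s and horizontal distance between casting and basket below 0.02 m and z of casting in the frame of basket below 0.015 m and horizontal distance between pail_lid and basket below 0.03 m and height (world z) of pail_lid below 0.006 m and angle between pail_lid's own z axis and vertical below 0.08 rad); the robot touches nothing.
It fails at once if the basket is tipped by more than 0.6 rad (35 degrees) (angle between basket's own z axis and vertical above 0.6 rad).
It fails at once if the casting falls out of the basket (distance between casting and basket above 0.06 m).
It fails at once if the pail lid is shifted by more than 30 mm (distance of pail_lid from where it was at the start of the episode above 0.03 m).
It fails at once if the brush, the syringe or the pink cup is shifted by more than 30 mm (distance of any of brush, stir_syringe, pink_cup from where it was at the start of the episode above 0.03 m).
It also fails if it takes over 61 s, if anything falls off the work surface, if the arm or the gripper's body presses on something with over 40 N, if the wrist force passes 120 N, or if a joint passes its speed limit or range.

ROBOT

A 7-joint arm with a two-finger parallel gripper is mounted at the origin on a cart in front of the work surface, level with it; the furniture and walls round the work are solid. World frame = base frame: x ahead of the robot, y to its left, z up, the work surface at z = 0. Lengths are in m, angles in rad, forces in N, time in s.
With the tool pointing down it reaches from about 0.4 to 0.875 m from the base axis. Payload 19.3 kg.
Tool frame: the origin (TCP) lies at the very end of the fingers, on their centre line; the grasp point (between the pads) lies bot.tcp_to_grasp behind it (bot.tcp_to_grasp is the distance from the TCP to the grasp point, in m); z points along the fingers, y is the direction in which the jaws open and shut (so a half turn about z gives the same grasp; the last joint's range is limited). The gripper opens to 85 mm and grips with 20 to 120 N. Pads are 22 mm wide; open, the fingers measure 114 mm over their backs; the gripper's body (76 mm by 85 mm) begins 54 mm behind the grasp point. The pads swing forward as they close: fully open they stand 13 mm farther back than shut.
Start: joints at [-1.355, 0.521, -0.036, 1.599, 0.021, 1.021, -0.113], TCP at [0.176, 0.6, 0.231] pointing down, gripper open.
Joint ranges: [-2.91, 2.91], [-0.3, 2.13], [-1.5, 1.42], [0.17, 2.43], [-1.26, 4.41], [0.16, 1.93], [-2.52, 2.52]. Speed limits (rad/s): [1.89, 1.89, 2.39, 2.39, 3.01, 3.01, 3.01].

INTERFACE

Orientations are given as [roll, pitch, yaw] about the fixed x, y, z axes, in that order (R = Rz(yaw) Ry(pitch) Rx(roll)).
In Python, from workcell import bot gives the robot as it stands.
- The arm moves only by the tool servo_tool, never from a script. Its argument "targets" is a list of rows, each a list of 2 entries, a list of its own where there are three numbers: the shift along the tool's x, y, z in units of 0.05 m (1.0 is 0.05 m), then the turn about the tool's z in units of 5 degrees (1.0 is 5 degrees). A call has 1 to 12 rows; each row shifts and turns the commanded pose from where the row before left it, along the tool's axes as they then stand; what a row does not reach is not made up. A row lasts 1/8 s, in which the tool goes at most 62.5 mm and 10.7 degrees, less where a joint would pass 70% of its speed; a pose out of reach is approached as far as the arm can. A call with a number of a shift or a turn outside -1 to 1 is refused whole. A call with a gripper value outside its range is refused whole. "gripper" is the opening, from -1 (shut) to 1 (fully open), so that 0 is half open, set as the call begins (left out, the last holds). The fingers move at their own pace and stop on an object; "newtons" is the grip in N (left out, the last holds). Time passes only in rows, so rows that do not move let the fingers close. It gives the time, the measured TCP pose, the force and the opening at its end, in the units of the state.
- bot.observe(): the state, without advancing time (a new reading comes with each control period).
- bot.grab_frame(name): name is "scene" or "side" or "wrist"; returns the picture (420x560x3 uint8, blue, green, red); there is no depth.
- bot.get_calibration(name): a dict with "fx", "fy", "cx", "cy" (pixels), "k1" (the pictures are not rectified: a ray, as slopes to the right and down, at radius r is drawn at 1 + k1 r^2 times it, then the intrinsics apply), "pose" (4x4, takes a point from camera to world coordinates). Camera axes: x right, y up, looking along -z (the intrinsics and any distortion apply to the point x, -y, -z); pixel columns grow to the right and rows downward; lengths in m; the calibration is good to about 2 mm. A picture is of the moment at which its call begins: read the wrist's pose just before it. get_calibration takes no time and is no camera call; for the wrist camera it gives the pose at the moment of the call.
- bot.job_done(): hands the job in, once; it reports no verdict.
The state is a dict: "clock": time; "qpos": joint angles; "qd": joint speeds; "joint_efforts": joint torques, N m; "position": TCP position; "tool_rot": TCP orientation; "force": force on the tool from outside, world axes, zero at the start; "moment": the same for the moment, N m; "grip_width": finger opening in m.
Only numpy, scipy, OpenCV 4.12 (cv2) and the standard library are available. Lean on these libraries where they do the work, as an engineer would, in place of code of your own. Each camera call takes 0.05 s, during which the arm holds its last target.

## Working session

There is one attempt and no reset: what is moved stays moved. The work goes in short steps, Python scripts to look and compute and a tool call to move; the robot and the scene stay as the last step left them, time stands still between calls to the robot, and variables do not carry over. Pictures are saved under pics/ and viewed, and the job is handed in when it is done.

Besides the shell and the picture viewer there is one more tool, called after "Emit:" as a command line: name --argument value ..., lists and objects as JSON in quotes. servo_tool: Moves the arm, as the interface text tells. Its arguments: {"type":"object","properties":{"targets":{"type":"array","items":{"type":"array"}},"gripper":{"type":"number"},"newtons":{"type":"number"}},"required":["targets"]}

```bash
mkdir -p pics; ls; cat > h.py <<'E'
import numpy as np, cv2
from workcell import bot
from scipy.spatial.transform import Rotation as R
def shot(name,fn):
    c=bot.get_calibration(name); im=np.array(bot.grab_frame(name)); cv2.imwrite('pics/'+fn,im)
    np.savez('pics/'+fn+'.npz',**{k:np.array(v) for k,v in c.items()}); return im,c
def load(fn):
    z=np.load('pics/'+fn+'.npz'); return cv2.imread('pics/'+fn),{k:z[k] for k in z}
def ray(c,u,v):
    K=np.array([[c['fx'],0,c['cx']],[0,c['fy'],c['cy']],[0,0,1.]],float)
    p=cv2.undistortPoints(np.array([[[u,v]]],float),K,np.array([float(c['k1']),0,0,0]))[0,0]
    P=np.array(c['pose']); d=P[:3,:3]@np.array([p[0],-p[1],-1.]); return P[:3,3],d/np.linalg.norm(d)
def onz(c,u,v,z):
    o,d=ray(c,u,v); return o+d*(z-o[2])/d[2]
def tri(c1,p1,c2,p2):
    o1,d1=ray(c1,*p1);o2,d2=ray(c2,*p2)
    s=np.linalg.lstsq(np.c_[d1,-d2],o2-o1,rcond=None)[0]
    a=o1+d1*s[0];b=o2+d2*s[1]; return (a+b)/2,np.linalg.norm(a-b)
def proj(c,X):
    P=np.linalg.inv(np.array(c['pose'])); p=P[:3,:3]@np.array(X)+P[:3,3]
    x,y=p[0]/-p[2],-p[1]/-p[2]; f=1+c['k1']*(x*x+y*y); return np.array([c['fx']*x*f+c['cx'],c['fy']*y*f+c['cy']])
E
python3 - <<'E'
from h import *
s=bot.observe()
for k in s: print(k,np.round(s[k],4))
print(bot.tcp_to_grasp)
for n in ['scene','side','wrist']:
    im,c=shot(n,n+'0.png'); print(n,np.round(np.array(c['pose']),3).tolist(),c['fx'],c['k1'])
E
```

```text
pics
clock 0.0
qpos [-1.3552  0.522  -0.0363  1.6     0.0212  1.0211 -0.1128]
qd [ 0.0007  0.0013  0.0007 -0.0009  0.0015 -0.0001  0.0011]
joint_efforts [-8.00000e-04 -9.27095e+01  1.97930e+00 -3.69929e+01  1.77000e-02
  8.30000e-03 -0.00000e+00]
position [0.1761 0.5993 0.2307]
tool_rot [-3.1404e+00  1.0000e-04  2.8558e+00]
force [ 0.6394 -0.3434 -0.5938]
moment [-0.0171 -0.0694  0.0266]
grip_width 0.0854
0.0187
scene [[-0.922, 0.277, -0.27, 0.096], [-0.386, -0.688, 0.614, 0.695], [-0.016, 0.671, 0.742, 1.272], [0.0, 0.0, 0.0, 1.0]] 427.16865912297976 -0.06200042758063256
side [[0.92, 0.165, -0.356, 0.036], [-0.392, 0.341, -0.854, -1.436], [-0.019, 0.925, 0.379, 0.654], [0.0, 0.0, 0.0, 1.0]] 383.31921101659043 -0.08972157237858672
wrist [[0.284, -0.906, -0.313, 0.096], [0.959, 0.268, 0.094, 0.624], [-0.001, -0.327, 0.945, 0.375], [0.0, 0.0, 0.0, 1.0]] 349.37674877530856 -0.06488719193890788
```

View pics/scene0.png

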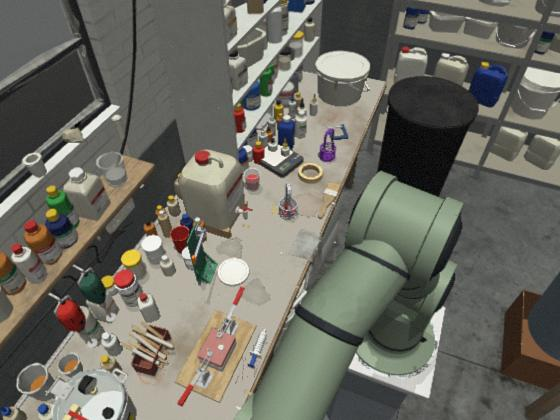

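View pics/side0.png

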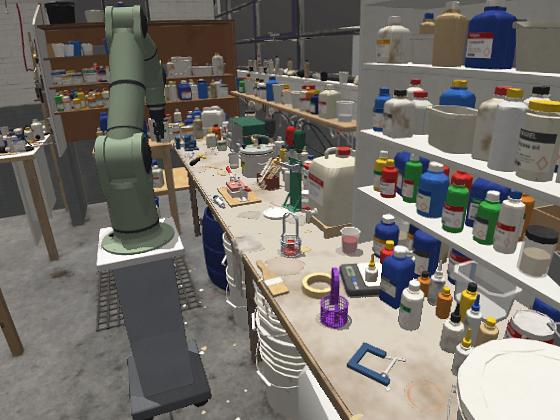

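View pics/wrist0.png

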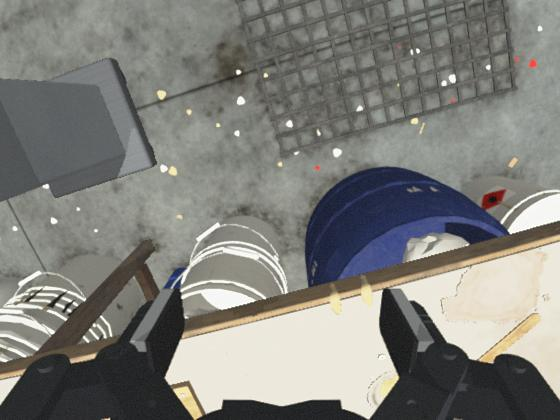

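The pictures give these candidates for the basket: a steel-grey wire basket (scene 288,207; side 290,240) and a purple look-alike (scene 327,148; side 334,310). I choose the grey one. The green bracket is at scene (203,252) and the lid at (233,271). Next I check these in close crops.

```bash
python3 - <<'E'
from h import *
a=cv2.imread('pics/scene0.png');b=cv2.imread('pics/side0.png')
A=cv2.resize(a[175:295,170:330],None,fx=5,fy=5,interpolation=cv2.INTER_CUBIC);cv2.imwrite('pics/c1.png',A)
B=cv2.resize(b[140:270,225:385],None,fx=4.6,fy=4.6,interpolation=cv2.INTER_CUBIC);cv2.imwrite('pics/c2.png',B)
E
```

```text
(no output)
```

View pics/c1.png

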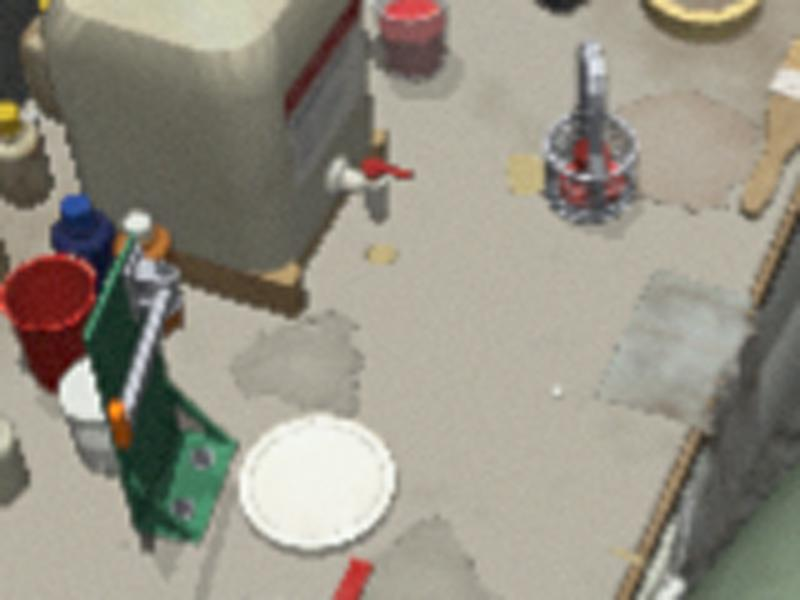

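View pics/c2.png

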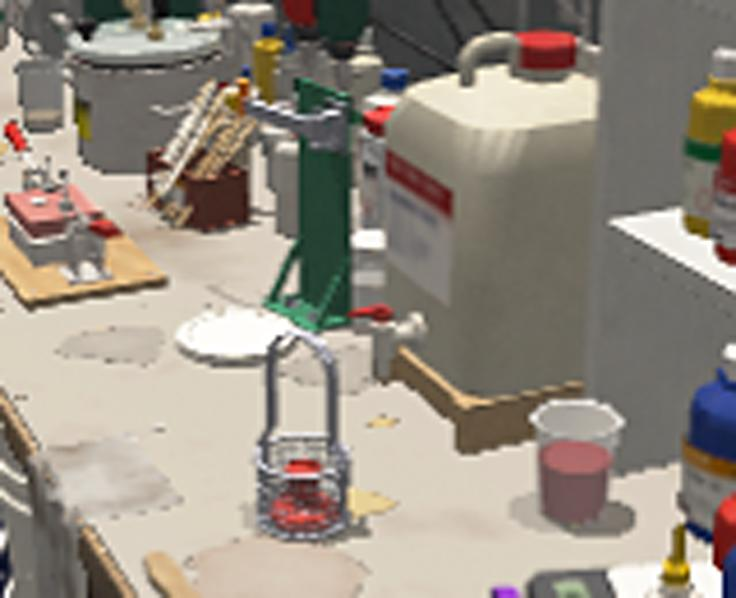

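Both crops show the grey wire basket holding the red casting, and the green bracket with the hook folded along it, its orange tip at scene (194,257). Now a rough localisation.

```bash
python3 - <<'E'
from h import *
a,ca=load('scene0.png');b,cb=load('side0.png')
S=lambda x,y:(170+x/5,175+y/5)
T=lambda x,y:(225+x/4.6,140+y/4.6)
print('lid',onz(ca,*S(318,480),.012), onz(cb,*T(237,334),.012))
print('lid edges L/R side',onz(cb,*T(177,334),.012))
print('tip@.2',onz(ca,*S(120,422),.2),'top .218',onz(ca,*S(118,403),.218))
print('pin@.208',onz(ca,*S(157,268),.208))
print('plate top',onz(ca,*S(130,240),.225),onz(ca,*S(90,335),.225), onz(cb,*T(297,80),.225),onz(cb,*T(350,100),.225))
print('foot',onz(ca,*S(238,440),.003),onz(ca,*S(195,540),.003),onz(cb,*T(265,300),.003),onz(cb,*T(310,328),.003))
print('basket top',tri(ca,S(590,45),cb,T(303,336)))
print('handle top onz',onz(ca,*S(592,47),.154),onz(cb,*T(303,336),.154))
print('rim',onz(ca,*S(591,150),.055),onz(cb,*T(304,455),.055))
print('legs side @.1',onz(cb,*T(271,400),.1),onz(cb,*T(333,400),.1))
print('cup',onz(ca,*S(412,10),.08),onz(cb,*T(577,418),.08))
E
```

```text
lid [ 0.56463091 -0.01916344  0.012     ] [ 0.563137   -0.03973688  0.012     ]
lid edges L/R side [ 0.51306307 -0.01571635  0.012     ]
tip@.2 [0.62622204 0.0954669  0.2       ] top .218 [0.62545875 0.09368152 0.218     ]
pin@.208 [ 0.66042289 -0.01527698  0.208     ]
plate top [ 0.6790181  -0.01784921  0.225     ] [0.66396639 0.05903458 0.225     ] [0.65648096 0.02767985 0.225     ] [ 0.67172821 -0.05633876  0.225     ]
foot [ 0.63661674 -0.03326134  0.003     ] [0.62539253 0.05291452 0.003     ] [0.62602403 0.04619611 0.003     ] [ 0.63774974 -0.03665273  0.003     ]
basket top (array([ 0.49358838, -0.36284315,  0.15021811]), np.float64(0.0037904161177335183))
handle top onz [ 0.49206662 -0.3589804   0.154     ] [ 0.48772378 -0.37244484  0.154     ]
rim [ 0.4869959  -0.34699813  0.055     ] [ 0.48973956 -0.36549991  0.055     ]
legs side @.1 [ 0.46864715 -0.35542078  0.1       ] [ 0.50954212 -0.37485205  0.1       ]
cup [ 0.66823183 -0.4143195   0.08      ] [ 0.67615138 -0.44204169  0.08      ]
```

Emit:
servo_tool --targets '[[[0,0,-0.35],1],[[0,0,-0.35],1],[[0,0,-0.35],1],[[0,0,-0.35],1],[[0,0,-0.35],1],[[0,0,-0.35],1],[[0,0,-0.35],1],[[0,0,-0.35],1],[[0,0,-0.35],1],[[0,0,-0.35],1],[[0,0,-0.35],1],[[0,0,-0.35],1]]'

```text
clock: 1.65
position: [0.1762, 0.5995, 0.4416]
tool_rot: [-3.141, 0.0, 1.806]
force: [1.1, 0.2, -0.2]
grip_width: 0.0852
```

```bash
cat >> h.py <<'E'
def axes():
    s=bot.observe(); M=R.from_euler('xyz',s['tool_rot']).as_matrix(); return np.array(s['position']),M,s
def go(t,yaw=None):
    p,M,s=axes(); d=M.T@(np.array(t)-p)/0.05
    print('t',round(s['clock'],2),'pos',np.round(p,4),'yaw',np.round(np.degrees(s['tool_rot'][2]),1),'units',np.round(d,3),'rows',np.ceil(abs(d).max()))
    if yaw is not None: print('turn units',round(-((yaw-np.degrees(s['tool_rot'][2])+180)%360-180)/5,2))
E
python3 -c "
from h import *
go([.6,.09,.42],98.6)"
```

```text
t 1.65 pos [0.1762 0.5995 0.4416] yaw 103.5 units [-11.883   5.872   0.437] rows 12.0
turn units 0.97
```

Emit:
servo_tool --targets '[[[-0.99,0.49,0.03],0],[[-0.99,0.49,0.03],0],[[-0.99,0.49,0.03],0],[[-0.99,0.49,0.03],0],[[-0.99,0.49,0.04],0],[[-0.99,0.49,0.04],0],[[-0.99,0.49,0.04],0],[[-0.99,0.49,0.04],0],[[-0.99,0.49,0.04],0],[[-0.99,0.49,0.04],0],[[-0.99,0.49,0.04],0],[[-0.99,0.49,0.04],0]]'

```text
clock: 3.15
position: [0.6027, 0.0903, 0.4191]
tool_rot: [-3.141, -0.0, 1.809]
force: [0.9, 0.4, 1.3]
grip_width: 0.0851
```

Emit:
servo_tool --targets '[[[0,0,0],1],[[0,0,0],0],[[0,0,0],0]]' --gripper -1

```text
clock: 3.52
position: [0.6016, 0.0924, 0.4193]
tool_rot: [-3.142, -0.0, 1.724]
force: [0.2, 0.5, 0.7]
grip_width: 0.0323
```

```bash
python3 -c "
from h import *
go([.6,.09,.42],98.6); shot('wrist','w1.png')"
```

```text
t 3.52 pos [0.6016 0.0924 0.4193] yaw 98.8 units [-0.042 -0.038 -0.014] rows 1.0
turn units 0.04
```

View pics/w1.png

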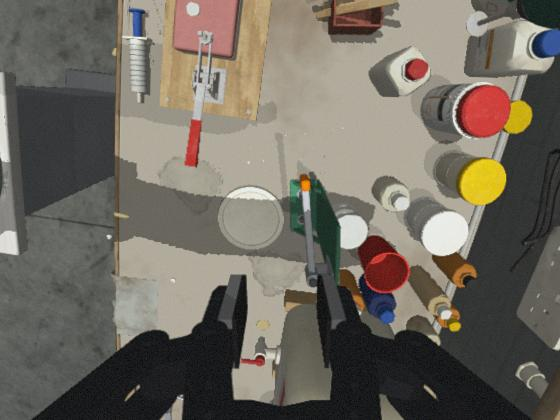

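The wrist view shows the lid at (251,216), the orange tip at (305,183), the hinge pin near (315,277) and the plate edge at (320,180)–(338,270). The free tip has clear space behind it.

```bash
python3 - <<'E'
from h import *
a,c=load('w1.png')
A=cv2.resize(a[170:300,270:370],None,fx=6,fy=4.6*6/4.6,interpolation=cv2.INTER_CUBIC)[:, :];cv2.imwrite('pics/c3.png',cv2.resize(A,None,fx=.75,fy=.75) if A.shape[0]>600 else A)
h=cv2.cvtColor(a,cv2.COLOR_BGR2HSV)
m=cv2.inRange(h,(5,150,120),(25,255,255));m[:,:285]=0;m[:,325:]=0;m[:165]=0;m[210:]=0
ys,xs=np.nonzero(m);print('orange',xs.mean(),ys.mean(),len(xs))
print('tip top',onz(c,xs.mean(),ys.mean(),.212))
E
```

```text
orange 304.970297029703 184.25742574257427 101
tip top [0.62566996 0.09816883 0.212     ]
```

View pics/c3.png

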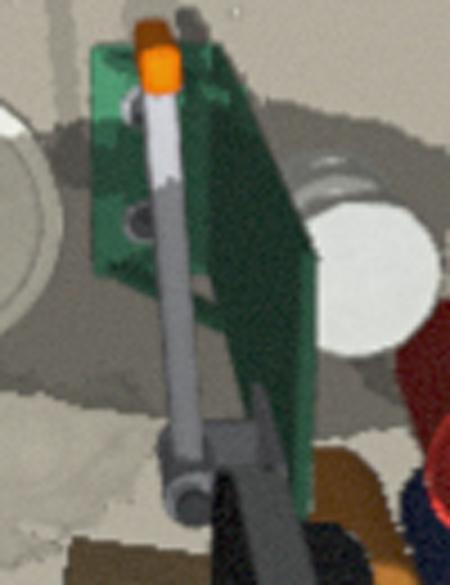

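```bash
python3 - <<'E'
from h import *
a,c=load('w1.png')
S=lambda x,y:(270+x/4.5,170+y/4.5)
pin=onz(c,*S(190,500),.208);tip=onz(c,*S(161,69),.218)
print('pin',pin,'tip',tip,np.linalg.norm((tip-pin)[:2]))
p1=onz(c,*S(312,253),.225);p2=onz(c,*S(300,515),.225);f1=onz(c,*S(92,45),.004);f2=onz(c,*S(92,272),.004)
print(p1,p2,f1,f2)
d=f1-f2;print('yaw b',np.degrees(np.arctan2(-d[0],d[1])));d=p1-p2;print('plate',np.degrees(np.arctan2(-d[0],d[1])),np.linalg.norm(d))
d=tip-pin;print('hook',np.degrees(np.arctan2(-d[0],d[1])))
h=cv2.cvtColor(a,cv2.COLOR_BGR2GRAY)[175:260,205:295]
g=cv2.resize(h,None,fx=6,fy=6,interpolation=cv2.INTER_CUBIC);cv2.imwrite('pics/c4.png',g)
print('lid',onz(c,251,217,.012),onz(c,218.5,217,.012),onz(c,283.5,217,.012))
E
```

```text
pin [ 0.65404969 -0.01350493  0.208     ] tip [0.62604376 0.09852304 0.218     ] 0.1154755280743918
[0.66713635 0.06275062 0.225     ] [ 0.67833501 -0.00454933  0.225     ] [0.62275979 0.05549888 0.004     ] [ 0.63679247 -0.03138709  0.004     ]
yaw b 9.174438292498525
plate 9.447410031835206 0.06822531142858257
hook 14.03572992855376
lid [ 0.56729727 -0.01469986  0.012     ] [ 0.51358516 -0.02289288  0.012     ] [ 0.62084664 -0.00652608  0.012     ]
```

View pics/c4.png

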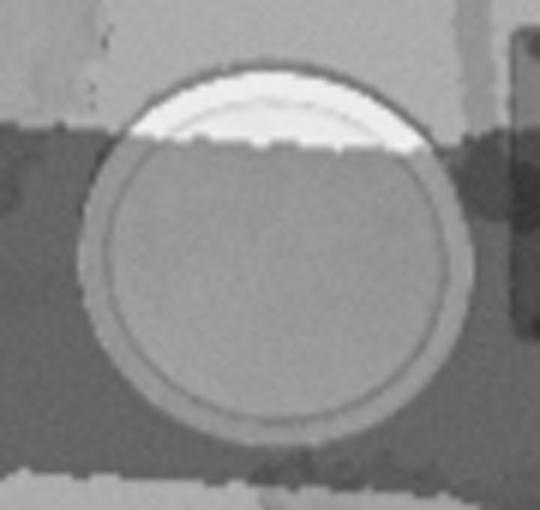

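Bracket yaw is about 9.3° from both foot and plate, and the pin at (0.654,-0.0135) agrees with the plate corner. The hook is about 5° open and the lid is at (0.567,-0.015). Next I go behind the free end with the fingers shut.

```bash
python3 - <<'E'
from h import *
go([.661,.09,.42],98.6);go([.661,.09,.176],98.6)
E
```

```text
t 3.58 pos [0.6016 0.0924 0.4194] yaw 98.8 units [-0.229  1.167 -0.012] rows 2.0
turn units 0.04
t 3.58 pos [0.6016 0.0924 0.4194] yaw 98.8 units [-0.231  1.167  4.868] rows 5.0
turn units 0.04
```

Emit:
servo_tool --targets '[[[-0.12,0.59,0],0],[[-0.11,0.58,0],0],[[0,0,0.5],0],[[0,0,0.5],0],[[0,0,0.5],0],[[0,0,0.5],0],[[0,0,0.4],0],[[0,0,0.3],0],[[0,0,0.2],0],[[0,0,0],0]]'

```text
clock: 4.82
position: [0.6613, 0.0892, 0.274]
tool_rot: [-3.141, 0.0, 1.722]
force: [-0.4, 0.6, -0.2]
grip_width: 0.0003
```

```bash
python3 -c "
from h import *
go([.661,.09,.176],98.6); shot('wrist','w2.png')"
```

```text
t 4.83 pos [0.6613 0.0892 0.274 ] yaw 98.7 units [ 1.80e-02 -1.00e-03  1.96e+00] rows 2.0
turn units 0.01
```

View pics/w2.png

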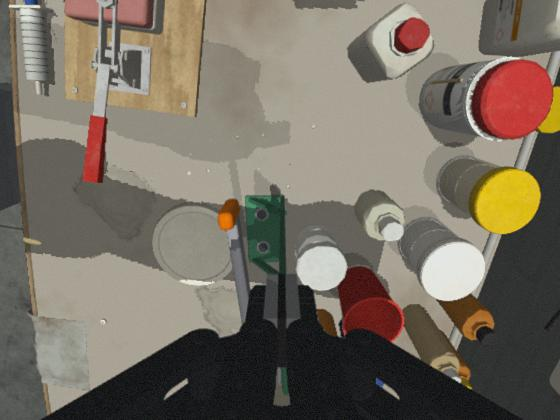

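The shut fingers stand to the right of (behind) the orange tip at (229,215), with the jars clear of them. I go down to bar height.

Emit:
servo_tool --targets '[[[0,0,0.5],0],[[0,0,0.5],0],[[0,0,0.5],0],[[0,0,0.3],0],[[0,0,0.16],0],[[0,0,0],0]]'

```text
clock: 5.62
position: [0.6616, 0.089, 0.1765]
tool_rot: [3.141, 0.0, 1.721]
force: [-0.2, -0.4, 0.0]
grip_width: -0.0002
```

```bash
python3 - <<'E'
from h import *
p,M,s=axes();print(s['force'],s['position'])
pin=np.array([.654,-.0135]);B=np.radians(9.3)
prev=p.copy();T0=np.radians(4.8)
off=.0195
for i,th in enumerate(np.radians(np.r_[4.8,np.arange(12,97,7),97])):
    a=B+th;h=np.array([-np.sin(a),np.cos(a)]);n=np.array([np.cos(a),np.sin(a)])
    # support of 22x29 rectangle toward -n
    ax=M[:2,:2]; sup=.011*abs(ax[:,0]@n)+.0145*abs(ax[:,1]@n)
    t=np.r_[pin+.097*h+(.004+sup)*n,p[2]]
    d=M.T@(t-prev)/.05;print(round(np.degrees(th)),np.round(t,3),np.round(d,2));prev=t
E
```

```text
[-0.18136204 -0.38711071  0.03782416] [0.66155845 0.08898243 0.17650101]
5 [0.649 0.085 0.177] [-0.04 -0.25 -0.  ]
12 [0.638 0.084 0.177] [ 0.01 -0.23 -0.  ]
19 [0.627 0.082 0.177] [-0.01 -0.23 -0.  ]
26 [0.616 0.078 0.177] [-0.04 -0.23 -0.  ]
33 [0.605 0.073 0.177] [-0.07 -0.23 -0.  ]
40 [0.595 0.067 0.177] [-0.1  -0.22 -0.  ]
47 [0.585 0.059 0.177] [-0.13 -0.21 -0.  ]
54 [0.577 0.049 0.177] [-0.16 -0.2  -0.  ]
61 [0.57  0.039 0.177] [-0.19 -0.18 -0.  ]
68 [0.564 0.027 0.177] [-0.21 -0.15 -0.  ]
75 [0.559 0.014 0.177] [-0.24 -0.12 -0.  ]
82 [0.557 0.001 0.177] [-0.25 -0.09  0.  ]
89 [ 0.556 -0.013  0.177] [-0.27 -0.06  0.  ]
96 [ 0.556 -0.023  0.177] [-0.21 -0.03  0.  ]
97 [ 0.556 -0.025  0.177] [-0.03 -0.    0.  ]
```

Emit:
servo_tool --targets '[[[-0.04,-0.25,0],0],[[0.01,-0.23,0],0],[[-0.01,-0.23,0],0],[[-0.04,-0.23,0],0],[[-0.07,-0.23,0],0],[[-0.1,-0.22,0],0],[[-0.13,-0.21,0],0],[[-0.16,-0.2,0],0],[[-0.19,-0.18,0],0],[[-0.21,-0.15,0],0],[[-0.24,-0.12,0],0],[[-0.25,-0.09,0],0]]'

```text
clock: 7.12
position: [0.556, 0.0005, 0.1763]
tool_rot: [3.142, -0.001, 1.722]
force: [7.1, 2.3, 1.3]
grip_width: 0.0001
```

Emit:
servo_tool --targets '[[[-0.14,-0.03,0],0],[[0,0,0],0]]'

```text
clock: 7.38
position: [0.5559, -0.007, 0.1763]
tool_rot: [-3.141, 0.0, 1.721]
force: [2.5, -0.4, 2.1]
grip_width: -0.0
```

```bash
python3 -c "
from h import *
go([.556,-.023,.1765],98.6); shot('wrist','w3.png');shot('scene','s3.png')
a=cv2.imread('pics/s3.png');cv2.imwrite('pics/s3c.png',cv2.resize(a[175:295,170:330],None,fx=5,fy=5,interpolation=cv2.INTER_CUBIC))"
```

```text
t 7.38 pos [ 0.5559 -0.007   0.1763] yaw 98.6 units [-0.316 -0.046 -0.004] rows 1.0
turn units -0.0
```

View pics/w3.png

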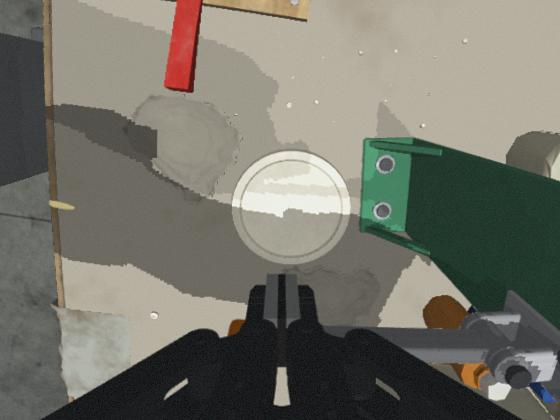

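View pics/s3c.png

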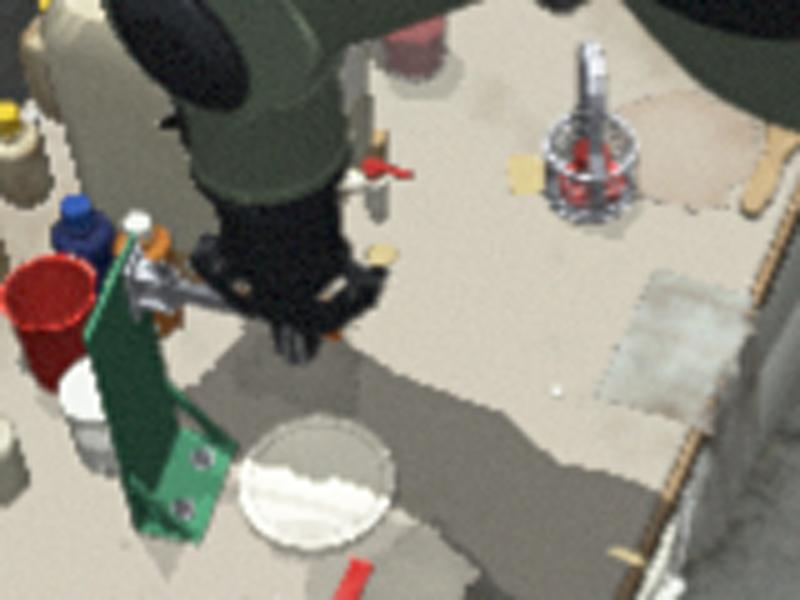

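The hook is nearly out; the shut fingers push behind its tip at (282,320). I push on to the stop.

Emit:
servo_tool --targets '[[[-0.12,-0.02,0],0],[[-0.1,-0.01,0],0],[[-0.06,0,0],0],[[0,0,0],0]]'

```text
clock: 7.98
position: [0.5555, -0.0154, 0.1757]
tool_rot: [-3.139, -0.007, 1.725]
force: [-7.0, 30.9, 5.9]
grip_width: 0.0003
```

```bash
python3 -c "
from h import *
go([.556,-.025,.1765],98.6);print(bot.observe()['force'])"
```

```text
t 7.97 pos [ 0.5555 -0.0154  0.1757] yaw 98.8 units [-0.192 -0.019 -0.016] rows 1.0
turn units 0.05
[-7.00963765 30.90127741  5.85489432]
```

31 N of resistance means the hook is at its stop. I back off, rise and look.

Emit:
servo_tool --targets '[[[0.4,0,0],0],[[0.4,0,0],0],[[0,0,-0.6],0],[[0.4,0,-0.9],0],[[0.4,0,-0.9],0],[[0.4,0,-0.9],0],[[0.4,0,-0.9],0],[[0,0,-0.6],0],[[0,0,0],0]]' --gripper 1

```text
clock: 9.1
position: [0.5391, 0.0979, 0.4179]
tool_rot: [3.139, -0.0, 1.721]
force: [-0.5, 0.2, -1.2]
grip_width: 0.0856
```

```bash
python3 -c "
from h import *
go([.47,-.29,.42],98.6); shot('wrist','w4.png')"
```

```text
t 9.1 pos [0.5391 0.0979 0.4179] yaw 98.6 units [-7.464 -2.53  -0.051] rows 8.0
turn units 0.01
```

View pics/w4.png

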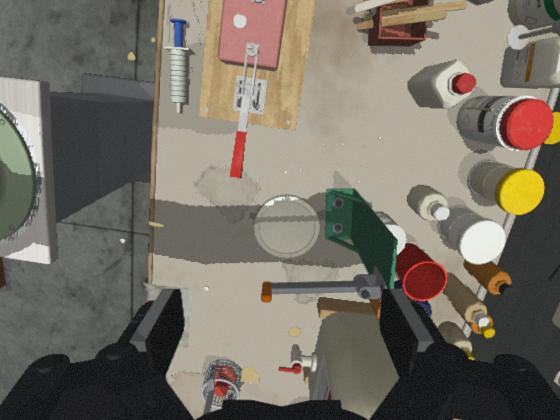

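The hook now stands out to the left: orange end at (267,292), pin at about (367,287), lid at (287,225). The basket can be seen at (222,380).

```bash
python3 - <<'E'
from h import *
a,c=load('w4.png')
cv2.imwrite('pics/c5.png',cv2.resize(a[265:315,255:390],None,fx=5.5,fy=5.5,interpolation=cv2.INTER_CUBIC))
E
```

```text
(no output)
```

View pics/c5.png

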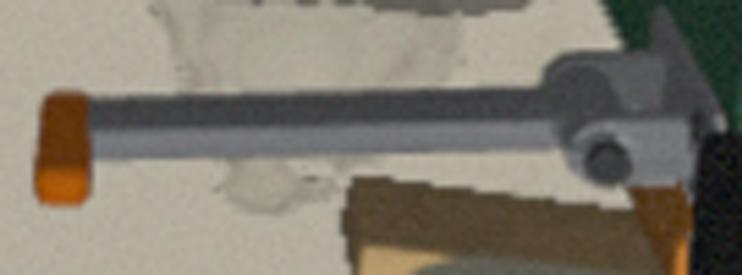

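```bash
python3 - <<'E'
from h import *
a,c=load('w4.png')
S=lambda x,y:(255+x/5.5,265+y/5.5)
A=onz(c,*S(100,143),.2);Bp=onz(c,*S(555,134.5),.2);t=onz(c,*S(62,184),.218);pin=onz(c,*S(606,159),.212)
print(A,Bp,'tip',t,'pin',pin)
d=A-Bp;print('hook dir deg',np.degrees(np.arctan2(d[1],d[0])))
d=t-pin;print('hook dir deg',np.degrees(np.arctan2(d[1],d[0])),np.linalg.norm(d[:2]))
print('lid',onz(c,287,225.5,.012), 'baskethandle?',onz(c,225,362,.055))
E
```

```text
[ 0.54963677 -0.0313245   0.2       ] [ 0.64643241 -0.01517702  0.2       ] tip [ 0.54207888 -0.0314866   0.218     ] pin [ 0.65444044 -0.01289918  0.212     ]
hook dir deg -170.52911141497887
hook dir deg -170.6069052784127 0.11388860072820657
lid [ 0.56707829 -0.01435403  0.012     ] baskethandle? [ 0.49325826 -0.27578636  0.055     ]
```

```bash
python3 -c "
from h import *
go([.49,-.36,.38],64.5)"
```

```text
t 9.15 pos [0.5386 0.0979 0.4165] yaw 98.6 units [-8.908 -2.334  0.727] rows 9.0
turn units 6.82
```

Emit:
servo_tool --targets '[[[-0.89,-0.23,0],0],[[-0.89,-0.23,0],0],[[-0.89,-0.23,0],0],[[-0.89,-0.23,0],0],[[-0.89,-0.23,0],0],[[-0.89,-0.23,0.1],0],[[-0.89,-0.23,0.1],0],[[-0.89,-0.23,0.2],0],[[-0.89,-0.23,0.2],0],[[-0.89,-0.26,0.1],0]]'

```text
clock: 10.4
position: [0.4893, -0.3606, 0.3794]
tool_rot: [-3.14, -0.002, 1.721]
force: [0.7, 0.3, 0.8]
grip_width: 0.0858
```

Emit:
servo_tool --targets '[[[0,0,0],1],[[0,0,0],1],[[0,0,0],1],[[0,0,0],1],[[0,0,0],1],[[0,0,0],1],[[0,0,0],0.8],[[0,0,0],0]]'

```text
clock: 11.4
position: [0.4897, -0.3592, 0.3802]
tool_rot: [-3.14, 0.0, 1.128]
force: [0.2, 0.6, 0.1]
grip_width: 0.0849
```

```bash
python3 -c "
from h import *
go([.49,-.36,.38],64.5); shot('wrist','w5.png')"
```

```text
t 11.4 pos [ 0.4897 -0.3592  0.3802] yaw 64.6 units [-0.011  0.012  0.003] rows 1.0
turn units 0.02
```

View pics/w5.png

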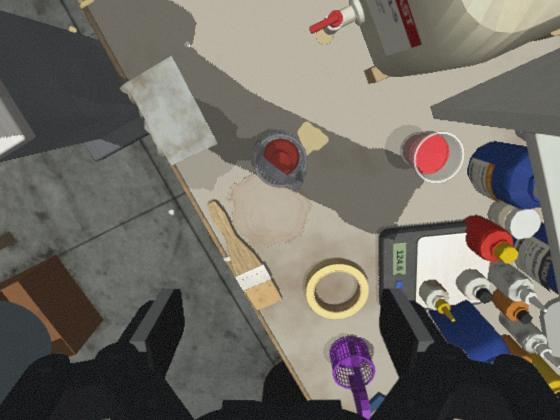

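The grey basket is at (280,158) in shadow, with the red casting in it; the purple one is at (352,362) and the brush at (245,255).

```bash
python3 - <<'E'
from h import *
a,c=load('w5.png')
b=cv2.resize(a[115:205,235:330],None,fx=6.5,fy=6.5,interpolation=cv2.INTER_CUBIC)
cv2.imwrite('pics/c6.png',cv2.convertScaleAbs(b,alpha=1.6))
E
```

```text
(no output)
```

View pics/c6.png

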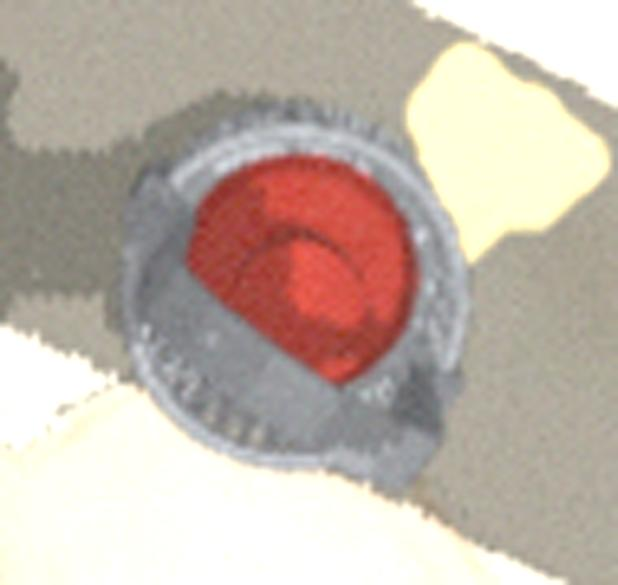

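```bash
python3 - <<'E'
from h import *
a,c=load('w5.png')
S=lambda x,y:(235+x/6.5,115+y/6.5)
for p,q,z in [((150,205),(425,425),.072),((190,265),(335,383),.15)]:
    P=onz(c,*S(*p),z);Q=onz(c,*S(*q),z);d=Q-P;print(P,Q,np.degrees(np.arctan2(d[1],d[0])),np.linalg.norm(d),(P+Q)/2)
print('rim',onz(c,*S(297,295),.055)); print('casting',onz(c,*S(303,270),.02), 'L/R',onz(c,*S(125,295),.055),onz(c,*S(468,295),.055))
b,cb=load('side0.png')
cv2.imwrite('pics/c7.png',cv2.resize(b[205:265,265:315],None,fx=9,fy=9,interpolation=cv2.INTER_CUBIC))
E
```

```text
[ 0.47436392 -0.32093036  0.072     ] [ 0.50491964 -0.38454984  0.072     ] -64.34554722272057 0.0705768439248861 [ 0.48964178 -0.3527401   0.072     ]
[ 0.48483595 -0.32593196  0.15      ] [ 0.49796652 -0.3540164   0.15      ] -64.94207148957796 0.03100238073144095 [ 0.49140123 -0.33997418  0.15      ]
rim [ 0.49159827 -0.35200335  0.055     ]
casting [ 0.49261972 -0.35272553  0.02      ] L/R [ 0.45945759 -0.33664765  0.055     ] [ 0.52357082 -0.36721274  0.055     ]
```

View pics/c7.png

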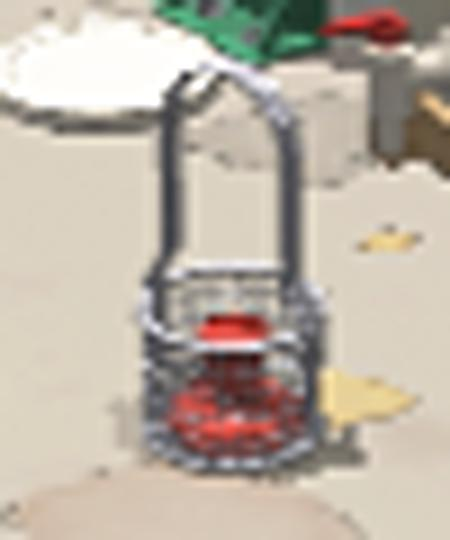

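From the side view, the right leg is the nearer one, so the handle axis points about -64.5°. I turn to yaw 25.5° and look again.

Emit:
servo_tool --targets '[[[0,0,0],1],[[0,0,0],1],[[0,0,0],1],[[0,0,0],1],[[0,0,0],1],[[0,0,0],1],[[0,0,0],1],[[0.13,0,0.4],0.8],[[0,0,0.4],0],[[0,0,0],0]]'

```text
clock: 12.7
position: [0.4954, -0.3556, 0.3401]
tool_rot: [-3.14, 0.001, 0.448]
force: [0.5, 0.3, 0.2]
grip_width: 0.0854
```

```bash
python3 -c "
from h import *
go([.491,-.353,.34],25.5); a,c=shot('wrist','w6.png')
p=proj(c,[.491,-.353,.1]);print(p);u,v=map(int,p)
b=cv2.resize(a[max(v-65,0):v+65,u-65:u+65],None,fx=4.6,fy=4.6,interpolation=cv2.INTER_CUBIC)
print(max(v-65,0),u-65);cv2.imwrite('pics/c8.png',cv2.convertScaleAbs(b,alpha=1.5))"
```

```text
t 12.7 pos [ 0.4954 -0.3556  0.3401] yaw 25.7 units [-0.056 -0.085  0.001] rows 1.0
turn units 0.04
[278.40480849 181.59145854]
116 213
```

View pics/c8.png

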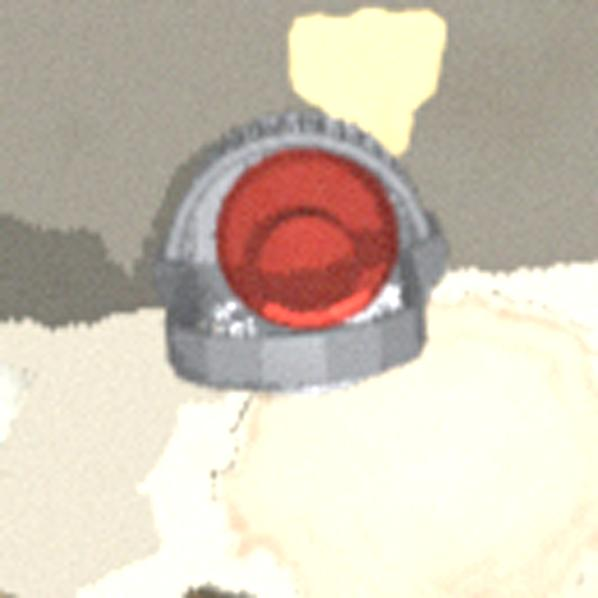

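```bash
python3 - <<'E'
from h import *
a,c=load('w6.png')
S=lambda x,y:(213+x/4.6,116+y/4.6)
def m(p,q,z):
    P=onz(c,*S(*p),z);Q=onz(c,*S(*q),z);d=Q-P;print(P,Q,np.degrees(np.arctan2(d[1],d[0])),np.linalg.norm(d),(P+Q)/2)
m((168,350),(427,325),.128)   # near edge?
m((168,340),(427,315),.13)
m((158,285),(442,262),.065)
P=onz(c,*S(297,362),.154);print('apex mid',P)
print('rim c',onz(c,*S(305,250),.055))
E
```

```text
[ 0.47358632 -0.3279367   0.128     ] [ 0.50439813 -0.37867803  0.128     ] -58.7325008222531 0.05936371452801178 [ 0.48899222 -0.35330736  0.128     ]
[ 0.47627467 -0.32693559  0.13      ] [ 0.50684063 -0.37729578  0.13      ] -58.74447303276366 0.05891032736064804 [ 0.49155765 -0.35211569  0.13      ]
[ 0.47138249 -0.31994731  0.065     ] [ 0.50947741 -0.38514439  0.065     ] -59.70208436807764 0.07551080947274309 [ 0.49042995 -0.35254585  0.065     ]
apex mid [ 0.49017067 -0.35305127  0.154     ]
rim c [ 0.49491868 -0.35190141  0.055     ]
```

The handle axis is -59°, its span measures 59 mm as expected, and the centre is at (0.4905,-0.3525). I fine-align, then go down.

Emit:
servo_tool --targets '[[[0,0,0],-1],[[0,0,0],-0.06],[[0,0,0],0]]'

```text
clock: 13.12
position: [0.4958, -0.3563, 0.3418]
tool_rot: [3.141, -0.0, 0.538]
force: [0.6, 0.2, 0.1]
grip_width: 0.0855
```

```bash
python3 -c "
from h import *
go([.4905,-.3525,.098],31)"
```

```text
t 13.12 pos [ 0.4958 -0.3563  0.3418] yaw 30.8 units [-0.055 -0.121  4.877] rows 5.0
turn units -0.03
```

Emit:
servo_tool --targets '[[[-0.06,-0.12,0.5],0],[[0,0,0.5],0],[[0,0,0.5],0],[[0,0,0.5],0],[[0,0,0.5],0],[[0,0,0],0]]'

```text
clock: 13.88
position: [0.4897, -0.3521, 0.2153]
tool_rot: [-3.14, 0.001, 0.539]
force: [-1.0, -0.7, 0.6]
grip_width: 0.0854
```

```bash
python3 -c "
from h import *
go([.4905,-.3525,.098],31); shot('wrist','w7.png')"
```

```text
t 13.88 pos [ 0.4897 -0.3521  0.2153] yaw 30.9 units [0.012 0.02  2.347] rows 3.0
turn units -0.03
```

View pics/w7.png

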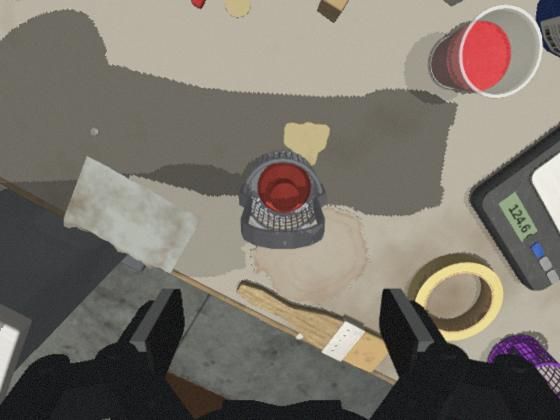

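The handle lies level in the image at (284,232), centred between the fingers (midpoint 281). I descend and grip.

Emit:
servo_tool --targets '[[[0.01,0.02,0.5],0],[[0,0,0.5],0],[[0,0,0.5],0],[[0,0,0.4],0],[[0,0,0.3],0],[[0,0,0.13],0],[[0,0,0],0],[[0,0,0],0]]'

```text
clock: 14.92
position: [0.4913, -0.3533, 0.1004]
tool_rot: [3.141, -0.0, 0.54]
force: [-0.3, 0.2, -0.6]
grip_width: 0.0855
```

```bash
python3 -c "
from h import *
go([.4905,-.3525,.098],31);print(bot.observe()['force']); a,c=shot('side','sd7.png')
cv2.imwrite('pics/c9.png',cv2.resize(a[170:270,230:340],None,fx=5.5,fy=5.5,interpolation=cv2.INTER_CUBIC))"
```

```text
t 14.93 pos [ 0.4913 -0.3533  0.1004] yaw 30.9 units [-0.006 -0.023  0.049] rows 1.0
turn units -0.02
[-0.31926254  0.21633369 -0.55160335]
```

View pics/c9.png

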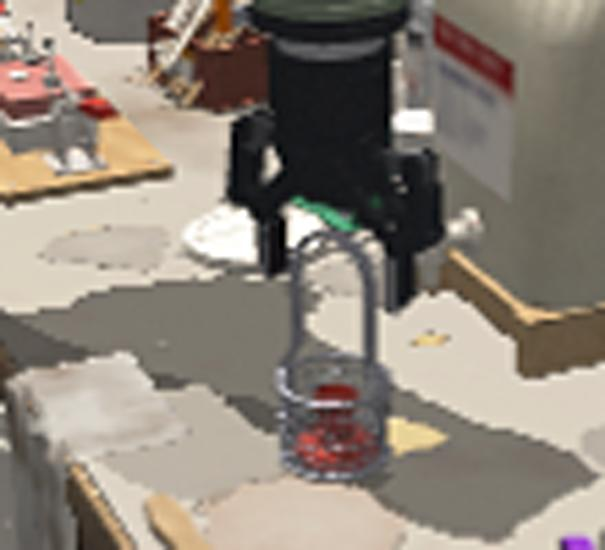

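Fingers straddle the handle legs with gaps on both sides (tips at crop 272,272 and 400,308). Closing.

Emit:
servo_tool --targets '[[[0,0,0.04],0],[[0,0,0],0],[[0,0,0],0],[[0,0,0],0],[[0,0,0],0],[[0,0,0],0]]' --gripper -1 --newtons 50

```text
clock: 15.72
position: [0.4911, -0.3529, 0.0981]
tool_rot: [-3.141, -0.0, 0.54]
force: [-2.1, 2.1, 6.3]
grip_width: 0.0587
```

Emit:
servo_tool --targets '[[[0,0,-0.1],0],[[0,0,-0.2],0],[[0,0,-0.2],0],[[0,0,-0.2],0],[[0,0,0],0]]'

```text
clock: 16.35
position: [0.4915, -0.3532, 0.1337]
tool_rot: [3.14, -0.001, 0.54]
force: [0.1, 1.2, -2.9]
grip_width: 0.0583
```

```bash
python3 -c "
from h import *
go([.44,-.3,.2],9.45);print(bot.observe()['force'],bot.observe()['grip_width']); a,c=shot('side','sd8.png');shot('wrist','w8.png')
cv2.imwrite('pics/c10.png',cv2.resize(a[170:270,230:340],None,fx=5.5,fy=5.5,interpolation=cv2.INTER_CUBIC))"
```

```text
t 16.35 pos [ 0.4915 -0.3532  0.1337] yaw 30.9 units [-0.335 -1.441 -1.328] rows 2.0
turn units 4.3
[ 0.07981491  1.21084591 -2.92485576] 0.05828534599838551
```

View pics/c10.png

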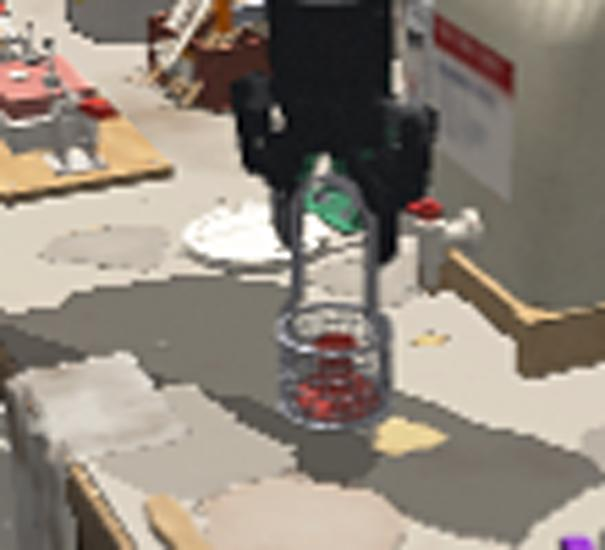

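View pics/w8.png

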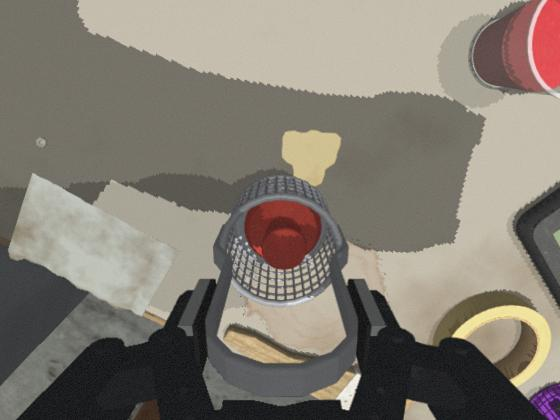

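The basket hangs upright in the grip with the casting inside. I rise, turn to the hook's line (yaw 9.45°), then go to the point off the hook's end.

Emit:
servo_tool --targets '[[[0,0,-0.15],0.4],[[0,0,-0.2],0.8],[[0,0,-0.2],0.9],[[0,0,-0.2],0.9],[[0,0,-0.2],0.8],[[0,0,0],0.5],[[0,0,0],0]]'

```text
clock: 17.32
position: [0.491, -0.3529, 0.1799]
tool_rot: [-3.141, 0.0, 0.164]
force: [0.3, 0.7, -1.7]
grip_width: 0.0585
```

```bash
python3 -c "
from h import *
go([.491,-.0404,.179],9.45)"
```

```text
t 17.32 pos [ 0.491  -0.3529  0.1799] yaw 9.4 units [ 1.021 -6.165  0.019] rows 7.0
turn units -0.01
```

Emit:
servo_tool --targets '[[[0.06,-0.3,0],0],[[0.1,-0.6,0],0],[[0.12,-0.7,0],0],[[0.12,-0.75,0],0],[[0.12,-0.75,0],0],[[0.12,-0.75,0],0],[[0.12,-0.75,0],0],[[0.1,-0.6,0],0],[[0.08,-0.5,0],0],[[0.06,-0.3,0],0],[[0.02,-0.17,0],0],[[0,0,0],0]]'

```text
clock: 18.82
position: [0.4909, -0.0403, 0.1803]
tool_rot: [3.141, 0.0, 0.165]
force: [0.5, -0.2, -2.7]
grip_width: 0.0589
```

```bash
python3 -c "
from h import *
go([.491,-.0404,.179],9.45);go([.585,-.0248,.179],9.45);shot('wrist','w9.png');a,c=shot('side','sd9.png')
print(proj(c,[.54,-.03,.2]))
cv2.imwrite('pics/c11.png',cv2.resize(a[110:230,220:340],None,fx=5,fy=5,interpolation=cv2.INTER_CUBIC))"
```

```text
t 18.82 pos [ 0.4909 -0.0403  0.1803] yaw 9.4 units [0.002 0.003 0.026] rows 1.0
turn units -0.0
t 18.82 pos [ 0.4909 -0.0403  0.1803] yaw 9.4 units [1.908 0.004 0.026] rows 2.0
turn units -0.0
[268.90971289 170.15205182]
```

View pics/c11.png

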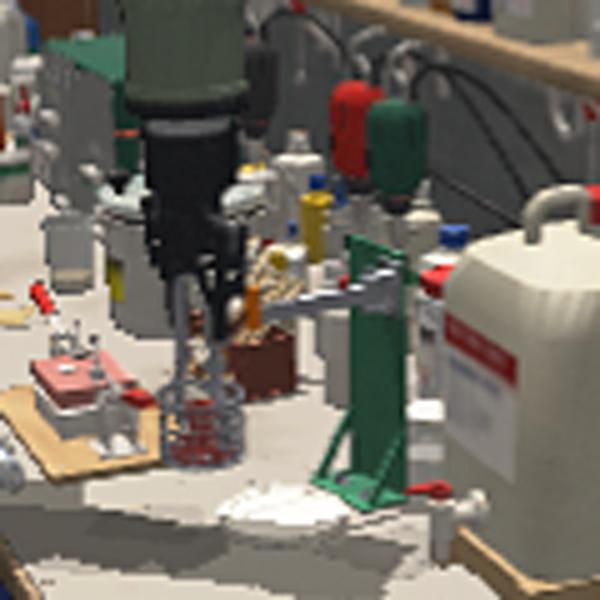

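View pics/w9.png

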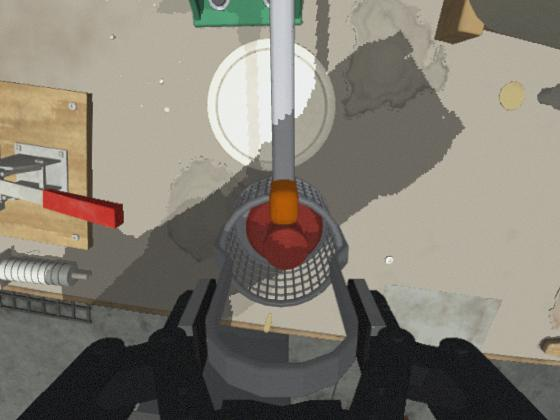

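The hook lines up with the handle opening (hook centre at 284, handle centre at 282) and the arch sits above the orange end. I thread the handle over it.

Emit:
servo_tool --targets '[[[0.1,0,0],0],[[0.2,0,0],0],[[0.2,0,0],0],[[0.25,0,0],0],[[0.25,0,0],0],[[0.25,0,0],0],[[0.25,0,0],0],[[0.2,0,0],0],[[0.1,0,0],0],[[0.1,0,0],0],[[0,0,0],0]]'

```text
clock: 20.3
position: [0.5848, -0.0248, 0.1803]
tool_rot: [3.141, -0.0, 0.165]
force: [-0.4, -0.8, -2.5]
grip_width: 0.0587
```

```bash
python3 -c "
from h import *
go([.585,-.0248,.148],9.45);shot('wrist','w10.png');a,c=shot('side','sd10.png');print(bot.observe()['force'])
cv2.imwrite('pics/c12.png',cv2.resize(a[120:220,230:330],None,fx=6,fy=6,interpolation=cv2.INTER_CUBIC))"
```

```text
t 20.3 pos [ 0.5848 -0.0248  0.1803] yaw 9.4 units [0.005 0.    0.646] rows 1.0
turn units -0.0
[ 0.30688666  0.44251098 -2.55287051]
```

View pics/c12.png

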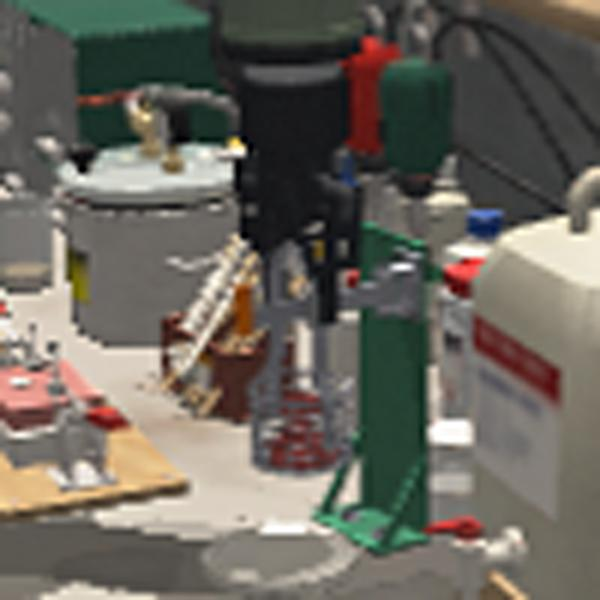

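View pics/w10.png

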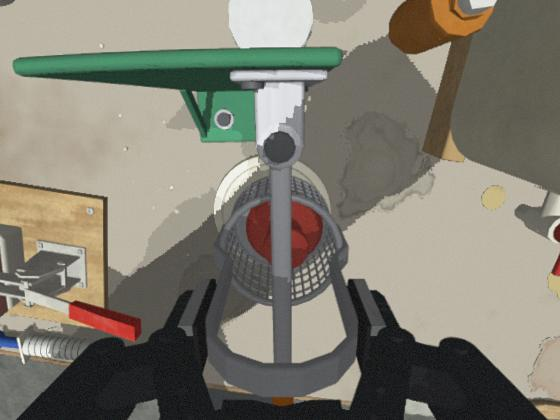

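The bar passes through the handle opening, under the arch, with the end at (283,400) outside it. I lower gently and watch the force.

Emit:
servo_tool --targets '[[[0,0,0.1],0],[[0,0,0.15],0],[[0,0,0.15],0],[[0,0,0.1],0],[[0,0,0.06],0],[[0,0,0],0]]'

```text
clock: 21.15
position: [0.5846, -0.0248, 0.1522]
tool_rot: [3.142, 0.0, 0.164]
force: [-0.2, -0.2, -2.8]
grip_width: 0.0585
```

```bash
python3 -c "
from h import *
go([.585,-.0248,.1475],9.45);print(bot.observe()['force'])"
```

```text
t 21.15 pos [ 0.5846 -0.0248  0.1522] yaw 9.4 units [0.008 0.001 0.094] rows 1.0
turn units -0.01
[-0.15777959 -0.18674676 -2.77394744]
```

Emit:
servo_tool --targets '[[[0,0,0.04],0],[[0,0,0.03],0],[[0,0,0],0],[[0,0,0],0]]'

```text
clock: 21.65
position: [0.5847, -0.0248, 0.1489]
tool_rot: [3.142, -0.0, 0.164]
force: [0.3, 0.5, -2.7]
grip_width: 0.0588
```

Emit:
servo_tool --targets '[[[0,0,0.02],0],[[0,0,0],0],[[0,0,0],0]]'

```text
clock: 22.02
position: [0.5846, -0.0248, 0.1478]
tool_rot: [3.142, 0.0, 0.164]
force: [0.5, -0.2, -2.1]
grip_width: 0.0583
```

Emit:
servo_tool --targets '[[[0,0,0.02],0],[[0,0,0],0],[[0,0,0],0]]'

```text
clock: 22.4
position: [0.5848, -0.0248, 0.1472]
tool_rot: [-3.141, -0.001, 0.164]
force: [-2.3, 2.2, 6.4]
grip_width: 0.0586
```

The load has gone over to the hook (Fz from -2.7 to +6.4) at the expected height. I release.

Emit:
servo_tool --targets '[[[0,0,-0.02],0],[[0,0,0],0],[[0,0,0],0],[[0,0,0],0],[[0,0,0],0]]' --gripper 1

```text
clock: 23.02
position: [0.5847, -0.0248, 0.1478]
tool_rot: [3.142, 0.0, 0.164]
force: [0.4, 0.5, -0.9]
grip_width: 0.0855
```

```bash
python3 -c "
from h import *
go([.585,-.0248,.25],9.45);shot('wrist','w11.png');a,c=shot('side','sd11.png');print(bot.observe()['force'])
cv2.imwrite('pics/c13.png',cv2.resize(a[120:220,230:330],None,fx=6,fy=6,interpolation=cv2.INTER_CUBIC))"
```

```text
t 23.02 pos [ 0.5847 -0.0248  0.1478] yaw 9.4 units [ 7.000e-03  1.000e-03 -2.044e+00] rows 3.0
turn units -0.01
[-0.22024863  0.2208437  -0.22083561]
```

View pics/c13.png

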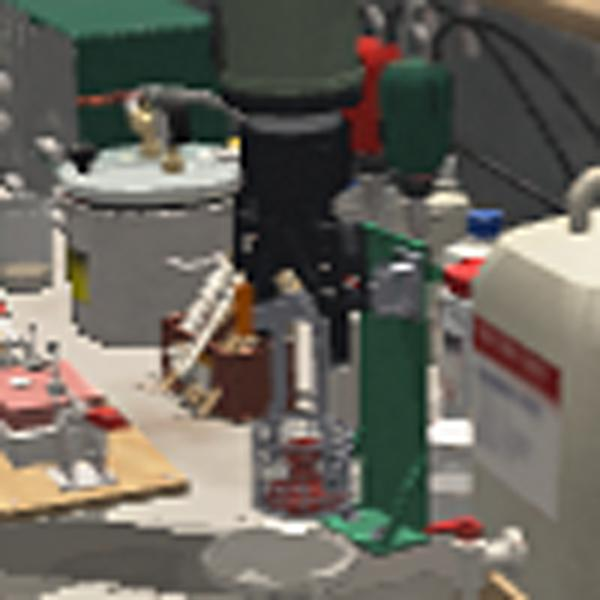

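View pics/w11.png

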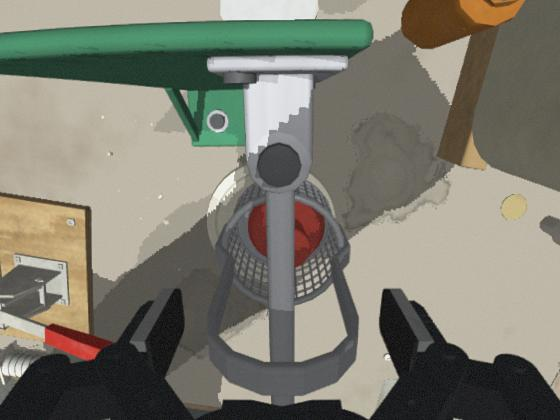

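The basket hangs on the bar and the open fingers stand clear of both legs (gaps at 190–215 and 355–390). I withdraw straight up.

Emit:
servo_tool --targets '[[[0,0,-0.15],0],[[0,0,-0.3],0],[[0,0,-0.4],0],[[0,0,-0.5],0],[[0,0,-0.6],0],[[0,0,-0.7],0],[[0,0,-0.7],0],[[0,0,-0.7],0],[[0,0,-0.7],0],[[0,0,-0.3],0],[[0,0,0],0]]'

```text
clock: 24.5
position: [0.5847, -0.025, 0.4011]
tool_rot: [-3.142, -0.001, 0.164]
force: [0.2, 0.7, -0.7]
grip_width: 0.0857
```

```bash
python3 -c "
from h import *
go([.585,-.0248,.4],9.45);a,c=shot('wrist','w12.png');b,cb=shot('side','sd12.png')
cv2.imwrite('pics/c14.png',cv2.resize(b[130:250,230:350],None,fx=5,fy=5,interpolation=cv2.INTER_CUBIC))"
```

```text
t 24.5 pos [ 0.5847 -0.025   0.4011] yaw 9.4 units [ 0.007 -0.002  0.023] rows 1.0
turn units -0.01
```

View pics/c14.png

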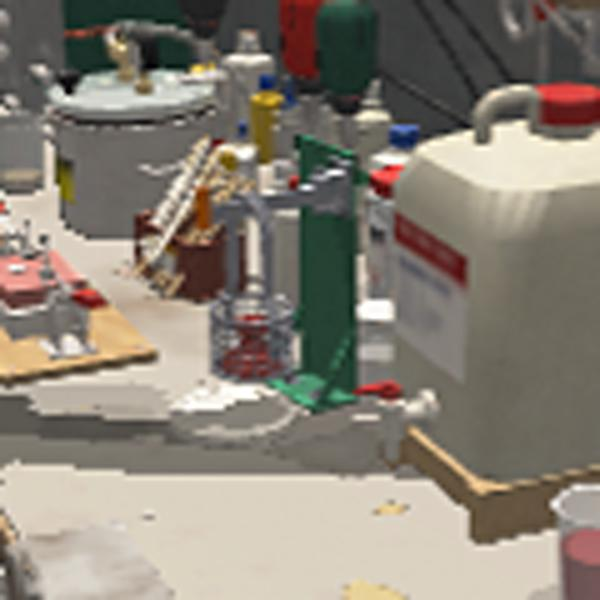

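View pics/w12.png

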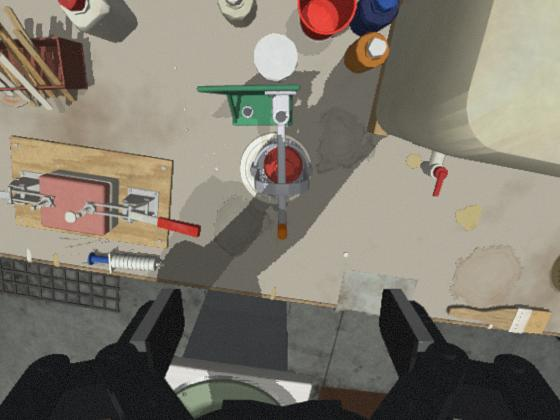

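The basket hangs upright from the bar over the lid, hook square out, end at (283,230). I measure the remaining offsets and check that it hangs still.

Emit:
servo_tool --targets '[[[0,0,0],0],[[0,0,0],0],[[0,0,0],0],[[0,0,0],0],[[0,0,0],0],[[0,0,0],0],[[0,0,0],0],[[0,0,0],0]]'

```text
clock: 25.6
position: [0.5846, -0.0248, 0.4003]
tool_rot: [3.142, 0.0, 0.164]
force: [-0.1, 0.1, -0.8]
grip_width: 0.0854
```

```bash
python3 - <<'E'
from h import *
a0,c0=load('w12.png');a,c=shot('wrist','w13.png')
d=cv2.absdiff(a0,a)[60:245,180:360].max(2);print('changed px',(d>40).sum())
cv2.imwrite('pics/c15.png',cv2.resize(a[85:245,225:335],None,fx=3.7,fy=3.7,interpolation=cv2.INTER_CUBIC))
E
```

```text
changed px 116
```

View pics/c15.png

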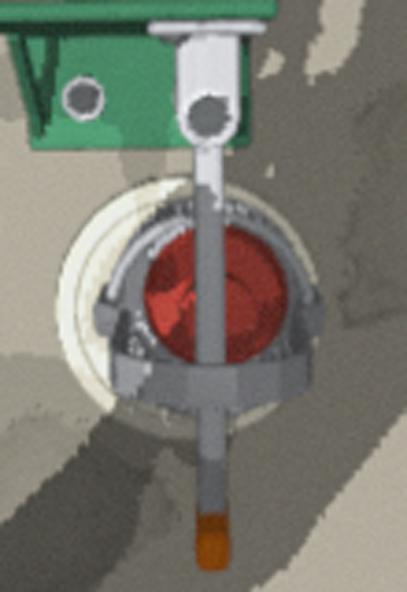

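```bash
python3 - <<'E'
from h import *
a,c=load('w13.png')
S=lambda x,y:(225+x/3.7,85+y/3.7)
pin=onz(c,*S(209,115),.21);tip=onz(c,*S(212,548),.218);h=onz(c,*S(211,383),.2035);lid=onz(c,*S(190,308),.012);rim=onz(c,*S(211,305),.1045)
d=tip-pin;print('pin',pin,'tip',tip,'dir',np.degrees(np.arctan2(d[1],d[0]))%360-180)
print('handle top',h,'r from pin',np.linalg.norm((h-pin)[:2]))
print('lid',lid,'rim centre',rim,'dist',np.linalg.norm((rim-lid)[:2]),np.linalg.norm((h-lid)[:2]))
a0,_=load('w12.png')
(dx,dy),r=cv2.phaseCorrelate(a0[120:210,235:320].mean(2),a[120:210,235:320].mean(2));print(dx,dy,r)
E
```

```text
pin [ 0.65419457 -0.01283896  0.21      ] tip [ 0.54307412 -0.03190694  0.218     ] dir 9.73697859600449
handle top [ 0.58476708 -0.0247954   0.2035    ] r from pin 0.07044950191758549
lid [ 0.56836664 -0.01908341  0.012     ] rim centre [ 0.58781357 -0.02451417  0.1045    ] dist 0.02019098686308368 0.017366669132748414
0.15743835502139092 -0.29936540027902225 0.9577948986594689
```

```bash
python3 -c "
from h import *
print(bot.job_done(), bot.observe()['clock'])"
```

```text
the job is handed in; nothing more can be done
the job is handed in; nothing more can be done
```

I swung the hook out to its stop and hung the grey wire basket on it by its handle. I then drew the gripper up clear and handed the job in at about 26 s. No verdict came back, so what follows is my own last measurement.

- **Hook:** it points at 9.7° in the last picture, against 9.3° measured for the bracket, so it is fully out. It met its stop with 31 N at the fingers.
- **Basket:** the handle rests on the bar 70 mm from the pin, behind the upturned end. The basket is upright with the casting in it, and two pictures 1 s apart show under half a pixel of shift.
- **Lid:** its centre is about 17 to 20 mm from the basket's, inside the 30 mm limit but not dead centre. I hung the basket nearer the pin than the 88 mm seat on purpose, to keep the gripper's body off the upturned end.
- **Lid position:** its centre measured a few mm differently between views (y -0.015 to -0.019 m). I take that as picking error; nothing touched the lid.
- **Brush, syringe and cup:** nothing I did went near them. I did not measure them again at the end.

The first guess of the handle's direction was wrong (-25°). I corrected it to -59° from closer pictures before gripping.

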